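Tip a carton onto the labelling board and seat it against the stop

ROBOT

A 7-joint arm with a two-finger parallel gripper is mounted at the origin on the work surface; the furniture and walls round the work are solid. World frame = base frame: x ahead of the robot, y to its left, z up, the work surface at z = 0. Lengths are in m, angles in degrees, forces in N, time in s.
With the tool pointing down it reaches from about 0.425 to 0.875 m from the base axis. Payload 4.7 kg.
Tool frame: the origin (TCP) lies on the centre line of the jaws, within the pads' length; the fingertips stand 11 mm ahead of it and the grasp point (between the pads) lies 8 mm behind it (finger_overhang is the x of the fingertips in the tool frame, in m); x points along the fingers, z is the direction in which the jaws open and shut, and the axes are right-handed (so a half turn about x gives the same grasp; the last joint's range is limited). The gripper opens to 87 mm and grips with 3 to 60 N. Pads are 19 mm wide; open, the fingers measure 117 mm over their backs; the gripper's body (75 mm by 190 mm) begins 51 mm behind the grasp point.
Start: joints at [66.182, 18.392, -4.016, 83.108, 1.295, 78.541, -3.26], TCP at [0.271, -0.591, 0.208] pointing down, gripper open.
Joint ranges: [-163.93, 163.93], [-17.29, 119.83], [-79.2, 71.16], [3.27, 140.29], [-89.18, 269.18], [5.43, 117.66], [-154.24, 154.24]. Speed limits (degrees/s): [147.25, 147.25, 180, 180, 180, 180, 180].

INTERFACE

Orientations are given as [roll, pitch, yaw] about the fixed x, y, z axes, in that order (R = Rz(yaw) Ry(pitch) Rx(roll)).
In Python, from cell import get_obs, read_camera, sign_off, cut_out, finger_overhang gives the robot as it stands.
- The arm moves only by the tool servo_tool, never from a script. Its argument "rows" is one flat list of numbers, 5 for each row, row after row: the shift along the world's x, y, z in mm, then the turn about the world's z in degrees, then the closure, from 0 (fully open) to 1 (shut). A call has 1 to 10 rows; each row is the pose to reach, as a shift and turn from the pose commanded when the call began; what a row does not reach only later rows make up. A row lasts 1/12 s, in which the tool goes at most 41.7 mm and 7.16 degrees, less where a joint would pass 70% of its speed; a pose out of reach is approached as far as the arm can. A call with a gripper value outside its range is refused whole. The fingers move at their own pace and stop on an object; "force" is the grip in N (left out, the last holds). Time passes only in rows, so rows that repeat a pose let the fingers close. It gives the time, the measured TCP pose, the force and the opening at its end, in the units of the state.
- get_obs(): the state, without advancing time (a new reading comes with each control period).
- read_camera(name): name is "scene" or "top" or "wrist"; returns a dict with "frame" (420x560x3 uint8, blue, green, red), "range_z" (420x560 float32, m along the optical axis (not along the pixel's ray), 0 where there is no reading), "intrinsics" (3x3 intrinsics, pixels), "cam_to_world" (4x4, takes a point from camera to world coordinates); the wrist camera has in their place "tool_from_camera" (4x4, takes a point from camera to tool coordinates, whose origin is the TCP and whose axes are the tool frame's). Camera axes: x right, y down, z forward; pixel columns grow to the right and rows downward; lengths in m; the calibration is good to about 2 mm. A picture is of the moment at which its call begins: read the wrist's pose just before it.
- sign_off(): hands the job in, once; it reports no verdict.
Trained networks look in a picture, given as the dict that the camera call returned (one of the last four; its "shot" number tells which), for a name from the list of things; names that differ only in an ending like _2 or _b are one class to them, and where a whole thing is asked for, a point or a joint stands for the part that bears it (a point fixed in the world has none). Each returns a list of dicts, best first, with "score" (0 to 1); they miss things now and then, are a little off and sometimes report something else, mostly with a low value. They report only what shows in the picture. A call takes as long as a camera call.
- cut_out(name, picture): "pixels" (420x560 bool, what is visible of it) and "extent" ([centre column, centre row, width, height] in pixels, round what is visible of it).
The state is a dict: "time_s": time; "qpos": joint angles; "joint_velocities": joint speeds; "effort": joint torques, N m; "tool_pos": TCP position; "tool_rot": TCP orientation; "force": force on the tool from outside, world axes, zero at the start; "wrist_torque": the same for the moment, N m; "grip_width": finger opening in m.
Only numpy, scipy, OpenCV 4.12 (cv2) and the standard library are available. Lean on these libraries where they do the work, as an engineer would, in place of code of your own. Each camera call takes 0.05 s, during which the arm holds its last target.

TASK

Get the standing carton ready for its label: push its white panel near the top so that it tips over and comes to rest lying white panel up inside the green outline of the labelling board, not yet at the stop bar; then slide it along by pushing on its bottom end until its top end sits flush against the aluminium stop bar, still inside the outline. Only push it with the fingers, gently; do not lift it. Leave the dropper bottle, beaker and atomiser as they stand.

Things in the scene. Friction and masses are not known exactly. Their poses are not given: they have to be found in the camera images.
- board: Labelling board, fixed: grey plate 296 x 140 mm, 4 mm thick, flat on the table. Origin at the centre of its underside, z up; x along its length from the start area (-x end) to the stop bar (+x end). Flush green outline, lines 4 mm wide; inside them the zone runs from x = -62 mm to the stop bar's face at x = +126 mm, y = -52 to +52 mm.
- stop_face (a point): Centre of the stop bar's face that looks along the board's -x (axes as the board's): fixed aluminium bar across the board at its +x end, 116 mm long along y, 14 mm thick along x, rising 22 mm above the board's top face. This point is 11 mm above the board's top face. (A fixed bench press, up to 0.35 m high, stands at about x 0.62, y -0.44 on the table, and bottle racks at x > 0.57.)
- carton: Loose rigid kraft carton, 40 (x) x 60 (y) x 130 mm (z), 0.1 to 0.21 kg, teal band near its bottom. Origin at the centre of its underside, z to its top end. Its -x face bears the white panel. It starts upright across the outline's -x end line, its +x face 7 to 32 mm inside the zone, within 8 mm of the centre line, its +x within 0.06 rad of the board's +x.
- carton_center (a point): Centre of the evenly filled carton, 65 mm along its z from its origin (axes as the carton's). The carton tips about the lower edge of its +x face without sliding much and falls by itself once leaned about 0.3 rad; it then lies on its +x face, top end 20 to 55 mm short of the stop bar.
- carton_top (a point): Centre of the carton's top end face, 130 mm along its z from its origin (axes as the carton's).
- dropper_bottle: Bystander, loose: standing orange-brown dropper bottle with black top, 39 mm across, 102 mm high; origin at the centre of its underside. It, the beaker and the atomiser stand off the board in any order, 45 to 120 mm beyond the stop bar.
- beaker: Bystander, loose: small clear beaker, 47 mm across, 55 mm high; origin at the centre of its underside.
- atomiser: Bystander, loose: slim standing glass atomiser with gold-coloured cap, 18 mm across, 80 mm high; origin at the centre of its underside.

How it is judged (in metres and radians):
On the way, in this order (a step that is already met when the one before it is completed fails the run):
1. the carton has tipped over and lies at rest, white panel up, inside the outline and at least 6 mm short of the stop bar (angle between carton's own x axis and vertical above 3.04 rad and x of carton in the frame of board above -0.065 m and y of carton in the frame of board between -0.025 and 0.025 m and y of carton_top in the frame of board between -0.025 and 0.025 m and linear speed of carton below 0.01 m/s and angular speed of carton below 0.1 rad/s and x of carton_top in the frame of board below 0.12 m), for 0.2 s.
2. the carton's top end is against the stop bar (angle between carton's own x axis and vertical above 3.04 rad and x of carton in the frame of board above -0.065 m and y of carton in the frame of board between -0.025 and 0.025 m and y of carton_top in the frame of board between -0.025 and 0.025 m and x of carton_top in the frame of board above 0.122 m), for 0.2 s.
At the end, for the whole second after the job is handed in: The carton lies flat and still on the board, white panel up, each end centred within 25 mm of the board's centre line (inside the outline), its top end within 4 mm of the stop bar and square to it within 0.06 rad; the bystanders stand within 10 mm of their places (all of step 2 and linear speed of carton below 0.01 m/s and angular speed of carton below 0.1 rad/s and z of carton_center in the frame of board below 0.03 m and angle between the y axis of carton and the y axis of board, either way round below 0.06 rad and distance of each of dropper_bottle, beaker, atomiser from where it was at the start of the episode below 0.01 m and angle between each of dropper_bottle, beaker, atomiser's own z axis and vertical below 0.15 rad); the robot touches nothing.
It fails at once if the carton is lifted off the board (z of carton_center in the frame of board above 0.085 m or (angle between carton's own z axis and vertical above 1.2 rad and z of carton_center in the frame of board above 0.062 m) or (angle between carton's own z axis and vertical above 1.45 rad and z of carton_center in the frame of board above 0.042 m)).
It fails at once if the carton is pushed or squeezed with more than 40 N (contact force between the fingers and carton above 40 N).
It fails at once if a bystander is moved more than 20 mm or knocked over (distance of any of dropper_bottle, beaker, atomiser from where it was at the start of the episode above 0.02 m or angle between any of dropper_bottle, beaker, atomiser's own z axis and vertical above 0.4 rad).
It also fails if it takes over 43 s, if anything falls off the work surface, if the arm or the gripper's body presses on something with over 40 N, if the wrist force passes 120 N, or if a joint passes its speed limit or range.

## Working session

There is one attempt and no reset: what is moved stays moved. The work goes in short steps, Python scripts to look and compute and a tool call to move; the robot and the scene stay as the last step left them, time stands still between calls to the robot, and variables do not carry over. Pictures are saved under pics/ and viewed, and the job is handed in when it is done.

Besides the shell and the picture viewer there is one more tool, called after "Call:" as name(argument=value, ...), one argument or row to a line, values as JSON. servo_tool: Moves the arm, as the interface text tells. Its arguments: {"type":"object","properties":{"rows":{"type":"array"},"force":{"type":"number"}},"required":["rows"]}

```bash
mkdir -p pics; ls; python3 - <<'E'
from cell import *
import cv2,numpy as np
o=get_obs(); print(o['time_s'],o['tool_pos'],o['tool_rot'],o['force'],o['grip_width'])
a=read_camera("scene"); cv2.imwrite("pics/s0.png",a['frame'])
b=read_camera("top"); cv2.imwrite("pics/t0.png",b['frame'])
for p in(a,b):
  print(p['intrinsics'],p['cam_to_world'])
  for n in ["board","carton","dropper_bottle","beaker","atomiser"]:
    for r in cut_out(n,p)[:2]: 
      m=r['pixels'];z=p['range_z'];ok=m&(z>0);v,u=np.nonzero(ok);K=p['intrinsics'];zz=z[ok]
      P=np.c_[(u-K[0,2])/K[0,0]*zz,(v-K[1,2])/K[1,1]*zz,zz]@p['cam_to_world'][:3,:3].T+p['cam_to_world'][:3,3]
      print(n,round(r['score'],2),np.round(r['extent']),np.round(np.percentile(P,[2,50,98],axis=0),3).tolist() if len(P) else None)
E
```

```text
pics
0.0 [ 0.27053777 -0.59039548  0.20715396] [-176.19574275   89.88988342  118.42968322] [-0.65856908 -0.04229465 -0.01958016] 0.08688535993360182
[[430.64530518   0.         281.75573442]
 [  0.         430.64530518 212.93559197]
 [  0.           0.           1.        ]] [[ 0.68998236 -0.32695999  0.64577202 -0.03753323]
 [-0.72367436 -0.32987915  0.60619731 -0.61100572]
 [ 0.01482446 -0.8855941  -0.46422335  0.50780712]
 [ 0.          0.          0.          1.        ]]
board 0.9 [253. 257. 133.  72.] [[0.429, -0.154, 0.002], [0.478, -0.045, 0.005], [0.566, 0.131, 0.028]]
carton 0.82 [232. 211.  32.  69.] [[0.473, 0.024, 0.005], [0.491, 0.029, 0.078], [0.574, 0.138, 0.136]]
dropper_bottle 0.9 [348. 276.  26.  52.] [[0.491, -0.282, 0.004], [0.501, -0.269, 0.046], [0.543, -0.231, 0.096]]
beaker 0.65 [339. 262.  19.  34.] [[0.533, -0.227, 0.007], [0.541, -0.208, 0.04], [0.576, -0.19, 0.056]]
atomiser 0.59 [303. 276.  11.  36.] [[0.449, -0.204, 0.002], [0.453, -0.199, 0.043], [0.524, -0.145, 0.081]]
[[388.56246446   0.         279.2980142 ]
 [  0.         388.56246446 208.96082899]
[... 188 characters left out ...]
2547045]
 [ 0.          0.          0.          1.        ]]
board 0.61 [253. 238. 127.  66.] [[0.432, -0.15, 0.001], [0.492, -0.026, 0.005], [0.567, 0.134, 0.027]]
carton 0.65 [228. 231.  24.  37.] [[0.475, 0.024, 0.004], [0.498, 0.041, 0.133], [0.541, 0.064, 0.137]]
carton 0.36 [336. 246.   8.  14.] [[0.45, -0.203, 0.003], [0.456, -0.193, 0.062], [0.466, -0.187, 0.083]]
dropper_bottle 0.68 [360. 221.  21.  19.] [[0.492, -0.278, 0.011], [0.505, -0.257, 0.055], [0.525, -0.245, 0.101]]
beaker 0.55 [336. 203.  16.  20.] [[0.535, -0.232, 0.002], [0.559, -0.213, 0.023], [0.578, -0.191, 0.056]]
atomiser 0.5 [338. 245.   8.  14.] [[0.45, -0.2, 0.018], [0.455, -0.193, 0.07], [0.463, -0.188, 0.083]]
```

View pics/s0.png

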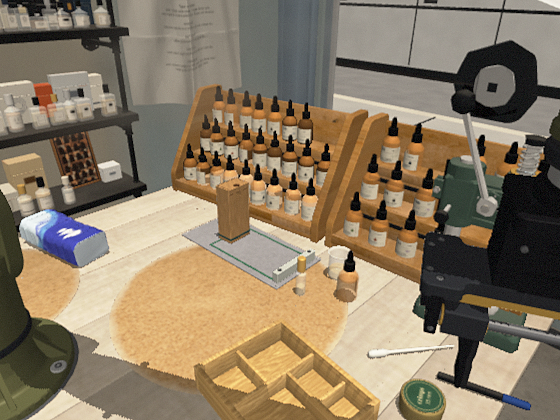

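View pics/t0.png

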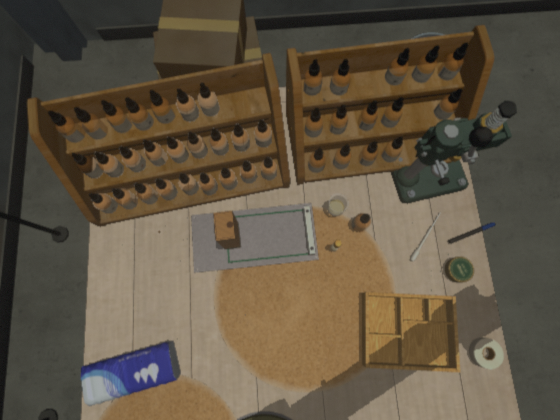

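```bash
cat > h.py <<'E'
from cell import *
import cv2,numpy as np
def cloud(p):
  z=p['range_z'].astype(float);v,u=np.indices(z.shape);K=p['intrinsics']
  P=np.stack([(u-K[0,2])/K[0,0]*z,(v-K[1,2])/K[1,1]*z,z],-1)@p['cam_to_world'][:3,:3].T+p['cam_to_world'][:3,3]
  P[z<=0]=np.nan
  return P
def rect(P):
  r=cv2.minAreaRect((P[:,:2]*1000).astype(np.float32)); return r, cv2.boxPoints(r).round(1).tolist()
E
python3 - <<'E'
from h import *
p=read_camera("top");P=cloud(p)
f=p['frame'].astype(int)
q=read_camera("scene");Q=cloud(q)
for n,(p,P) in {'top':(p,P),'scene':(q,Q)}.items():
  m=cut_out("board",p)[0]['pixels'];
  hsv=cv2.cvtColor(p['frame'],cv2.COLOR_BGR2HSV)
  g=(hsv[...,0]>40)&(hsv[...,0]<80)&(hsv[...,1]>80)&(P[...,2]<.012)&(P[...,0]>.4)&(P[...,0]<.6)&(abs(P[...,1])<.2)
  print(n,'green',g.sum(),rect(P[g]))
  b=m&(P[...,2]<.015);print('board',rect(P[b]))
  s=m&(P[...,2]>.021)&(P[...,2]<.032);print('bar',s.sum(),rect(P[s]))
  c=(P[...,2]>.128)&(P[...,2]<.142)&(P[...,0]>.44)&(P[...,0]<.57)&(P[...,1]>-.02)&(P[...,1]<.12);print('top',c.sum(),rect(P[c]))
E
```

```text
top green 0 (((0.0, 0.0), (0.0, 0.0), 0.0), [[0.0, 0.0], [0.0, 0.0], [0.0, 0.0], [0.0, 0.0]])
board (((499.8951416015625, -9.164932250976562), (140.2875213623047, 294.8768615722656), 1.5401997566223145), [[425.79998779296875, 136.3000030517578], [433.70001220703125, -158.39999389648438], [574.0, -154.6999969482422], [566.0999755859375, 140.10000610351562]])
bar 295 (((503.626953125, -141.22438049316406), (115.26648712158203, 14.384156227111816), 1.736676812171936), [[445.79998779296875, -135.8000030517578], [446.20001220703125, -150.1999969482422], [561.5, -146.6999969482422], [561.0, -132.3000030517578]])
top 558 (((505.13397216796875, 45.0052490234375), (60.35110855102539, 40.32704162597656), 3.020716667175293), [[473.8999938964844, 63.599998474121094], [476.1000061035156, 23.299999237060547], [536.2999877929688, 26.5], [534.2000122070312, 66.69999694824219]])
scene green 81 (((499.189453125, -36.391082763671875), (112.06631469726562, 185.77801513671875), 1.7327098846435547), [[440.3999938964844, 54.79999923706055], [446.0, -130.89999389648438], [558.0, -127.5], [552.4000244140625, 58.099998474121094]])
board (((502.9427185058594, -3.44049072265625), (152.75949096679688, 305.6879577636719), 2.2959723472595215), [[420.5, 146.1999969482422], [432.70001220703125, -159.1999969482422], [585.4000244140625, -153.10000610351562], [573.0999755859375, 152.3000030517578]])
bar 269 (((515.57177734375, -49.672645568847656), (216.44851684570312, 115.84234619140625), 81.92662048339844), [[443.0, -148.6999969482422], [557.7000122070312, -165.0], [588.0999755859375, 49.29999923706055], [473.3999938964844, 65.5999984741211]])
top 297 (((505.3974609375, 45.516822814941406), (63.36044692993164, 41.80168533325195), 3.433137893676758), [[472.5, 64.5], [475.0, 22.799999237060547], [538.2999877929688, 26.600000381469727], [535.7999877929688, 68.30000305175781]])
```

```bash
python3 - <<'E'
from h import *
o=get_obs()
from scipy.spatial.transform import Rotation as R
print(R.from_euler('xyz',o['tool_rot'],degrees=True).as_matrix().round(3),o['time_s'],finger_overhang)
for n in("top","scene"):
  P=cloud(read_camera(n)).reshape(-1,3)
  for y0 in np.arange(-.2,.3,.05):
    for x0 in(.575,.59,.605,.62):
      s=P[(P[:,1]>y0)&(P[:,1]<y0+.05)&(abs(P[:,0]-x0)<.0075)&(P[:,2]>.006)]
      if len(s):print(n,round(y0,2),x0,len(s),s[:,2].max().round(3),end=' | ')
    print()
E
```

```text
[[ 0.     0.909  0.417]
 [-0.     0.417 -0.909]
 [-1.    -0.     0.   ]] 0.8 0.011
top -0.2 0.575 10 0.057 | top -0.2 0.62 88 0.041 | 
top -0.15 0.575 6 0.007 | top -0.15 0.59 1 0.006 | top -0.15 0.62 111 0.072 | 
top -0.1 0.575 2 0.007 | top -0.1 0.605 51 0.042 | top -0.1 0.62 164 0.077 | 
top -0.05 0.575 4 0.008 | top -0.05 0.605 114 0.041 | top -0.05 0.62 179 0.089 | 
top -0.0 0.575 2 0.007 | top -0.0 0.59 36 0.04 | top -0.0 0.605 182 0.086 | top -0.0 0.62 246 0.14 | 
top 0.05 0.59 107 0.041 | top 0.05 0.605 237 0.116 | top 0.05 0.62 201 0.137 | 
top 0.1 0.575 26 0.04 | top 0.1 0.59 136 0.041 | top 0.1 0.605 226 0.094 | top 0.1 0.62 213 0.137 | 
top 0.15 0.575 100 0.041 | top 0.15 0.59 159 0.086 | top 0.15 0.605 262 0.134 | top 0.15 0.62 139 0.137 | 
top 0.2 0.575 141 0.043 | top 0.2 0.59 223 0.094 | top 0.2 0.605 229 0.137 | top 0.2 0.62 57 0.133 | 
top 0.25 0.575 161 0.085 | top 0.25 0.59 269 0.133 | top 0.25 0.605 136 0.139 | top 0.25 0.62 118 0.107 | 
scene -0.2 0.575 43 0.057 | scene -0.2 0.62 181 0.04 | 
scene -0.15 0.575 1 0.006 | scene -0.15 0.62 299 0.075 | 
scene -0.1 0.575 2 0.007 | scene -0.1 0.605 107 0.04 | scene -0.1 0.62 270 0.084 | 
scene -0.05 0.605 197 0.04 | scene -0.05 0.62 208 0.091 | 
scene -0.0 0.59 79 0.041 | scene -0.0 0.605 222 0.09 | scene -0.0 0.62 342 0.137 | 
scene 0.05 0.59 129 0.041 | scene 0.05 0.605 303 0.116 | scene 0.05 0.62 229 0.138 | 
scene 0.1 0.605 29 0.106 | scene 0.1 0.62 161 0.137 | 
scene 0.15 0.575 6 0.039 | scene 0.15 0.59 24 0.088 | scene 0.15 0.605 131 0.136 | scene 0.15 0.62 71 0.136 | 
scene 0.2 0.575 128 0.04 | scene 0.2 0.59 167 0.108 | scene 0.2 0.605 189 0.138 | scene 0.2 0.62 17 0.114 | 
scene 0.25 0.575 112 0.089 | scene 0.25 0.59 238 0.134 | scene 0.25 0.605 108 0.136 | scene 0.25 0.62 47 0.106 |
```

Call:
servo_tool(
  rows=[13,35,0,-2,1,26,70,0,-4,1,39,105,0,-7,1,52,140,0,-9,1,65,175,0,-11,1,78,210,0,-13,1,91,245,0,-16,1,104,280,0,-18,1,117,315,0,-20,1,130,350,0,-22,1],
  force=20,
)

```text
time_s: 1.73
tool_pos: [0.4012, -0.2392, 0.2086]
tool_rot: [27.0, 89.9, -60.4]
force: [0.6, 0.3, 0.6]
grip_width: 0.0285
```

Call:
servo_tool(
  rows=[10,35,0,0,1,20,70,0,0,1,30,105,0,0,1,40,140,0,0,1,50,175,0,0,1,60,210,0,0,1,70,245,0,0,1,80,280,0,0,1,90,315,0,0,1,101,347,0,0,1],
)

```text
time_s: 2.57
tool_pos: [0.5019, 0.1084, 0.2088]
tool_rot: [73.4, 89.9, -13.9]
force: [0.8, 0.5, 0.1]
grip_width: 0.0001
```

Call:
servo_tool(
  rows=[0,0,-25,0,1,0,0,-50,0,1,0,0,-75,0,1,0,0,-83,0,1,0,0,-83,0,1],
)

```text
time_s: 2.98
tool_pos: [0.5001, 0.1057, 0.1233]
tool_rot: [-89.3, 89.7, -176.7]
force: [0.2, -0.8, -0.5]
grip_width: 0.0003
```

```bash
python3 - <<'E'
from h import *
o=get_obs();print(o['tool_pos'],o['tool_rot'],o['force'],o['grip_width'])
a=read_camera("scene"); cv2.imwrite("pics/s1.png",cv2.resize(a['frame'][130:330,130:400],None,fx=2.8,fy=2.8))
P=cloud(a);
m=(P[...,2]>.128)&(P[...,2]<.142)&(P[...,0]>.44)&(P[...,0]<.57)&(P[...,1]>-.02)&(P[...,1]<.07);print(rect(P[m]))
g=(P[...,2]>.115)&(P[...,2]<.16)&(P[...,0]>.44)&(P[...,0]<.55)&(P[...,1]>.075)&(P[...,1]<.15);print(np.nanpercentile(P[g],[2,50,98],axis=0) if g.any() else 0)
E
```

```text
[0.50010026 0.10566906 0.12334168] [ -89.28308001   89.74646651 -176.65271937] [ 0.21349238 -0.79376498 -0.53990915] 0.0002526973578025505
(((503.4522705078125, 45.363040924072266), (60.6917610168457, 41.1009521484375), 2.8049705028533936), [[472.1000061035156, 64.4000015258789], [474.1000061035156, 23.399999618530273], [534.7999877929688, 26.299999237060547], [532.7999877929688, 67.4000015258789]])
[[0.48723743 0.09621354 0.13931099]
 [0.49232895 0.09988273 0.14965967]
 [0.51140385 0.11736064 0.15966246]]
```

Call:
servo_tool(
  rows=[2,-8,0,0,1,3,-16,0,0,1,4,-22,0,0,1,4,-26,0,0,1,4,-30,0,0,1,4,-34,0,0,1,4,-38,0,0,1,4,-42,0,0,1,4,-46,0,0,1,4,-50,0,0,1],
)

```text
time_s: 3.87
tool_pos: [0.5058, 0.0558, 0.1252]
tool_rot: [-64.3, 90.0, -151.6]
force: [-0.3, 0.9, 0.1]
grip_width: 0.0002
```

```bash
python3 - <<'E'
from h import *
o=get_obs();print(o['tool_pos'],o['force'])
a=read_camera("scene"); cv2.imwrite("pics/s2.png",cv2.resize(a['frame'][130:330,130:400],None,fx=2.8,fy=2.8))
E
```

```text
[0.50575709 0.0557797  0.12524873] [-0.32192537  0.93471771  0.06699364]
```

View pics/s2.png

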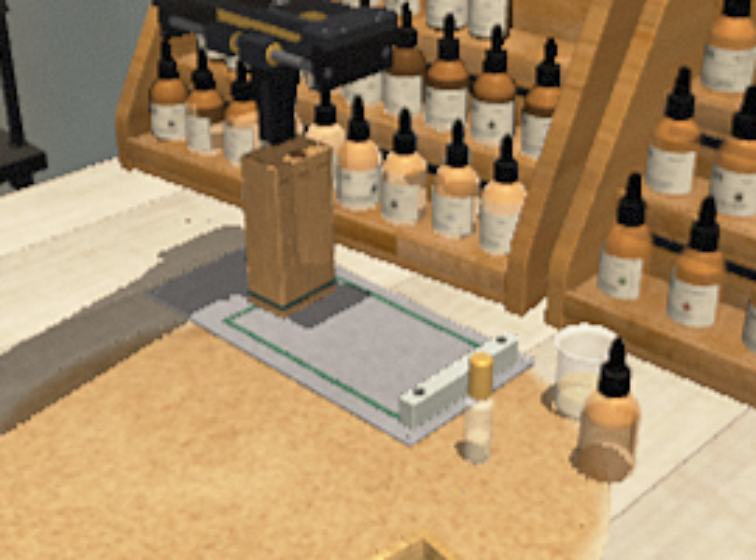

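Call:
servo_tool(
  rows=[0,-4,0,0,1,0,-8,0,0,1,0,-12,0,0,1,0,-15,0,0,1],
)

```text
time_s: 4.25
tool_pos: [0.5058, 0.0405, 0.1252]
tool_rot: [-33.0, 90.0, -120.4]
force: [-0.1, -0.5, -0.4]
grip_width: 0.0004
```

```bash
python3 - <<'E'
from h import *
o=get_obs();print(o['tool_pos'],o['force'])
a=read_camera("scene"); cv2.imwrite("pics/s3.png",cv2.resize(a['frame'][130:330,130:400],None,fx=2.8,fy=2.8))
E
```

```text
[0.5058177  0.04049677 0.12524557] [-0.10704758 -0.52613622 -0.44772094]
```

View pics/s3.png

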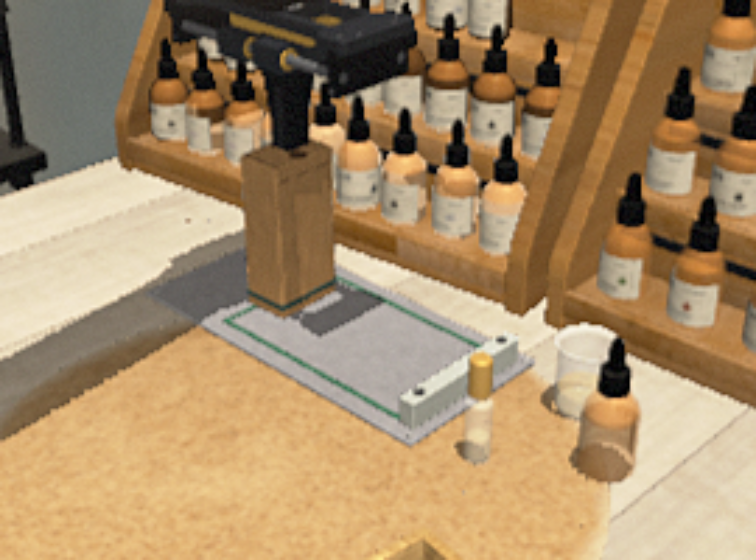

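```bash
python3 - <<'E'
from h import *
for n in("scene","top"):
  a=read_camera(n)
  P=cloud(a)
  c=cut_out("carton",a)[0];print(n,c['score'],c['extent'])
  s=P[c['pixels']]; s=s[~np.isnan(s[:,0])]
  for lo in (.01,.04,.07,.1,.125,.14):
    t=s[(s[:,2]>lo)&(s[:,2]<lo+.015)]
    if len(t):print(lo,len(t),np.percentile(t,[3,50,97],axis=0).round(3).tolist())
  if n=='top': cv2.imwrite("pics/t3.png",cv2.resize(a['frame'][150:300,150:400],None,fx=3,fy=3))
E
```

```text
scene 0.66 [230.2, 212.1, 33.1, 60.9]
0.01 185 [[0.474, 0.025, 0.01], [0.487, 0.028, 0.017], [0.534, 0.062, 0.024]]
0.04 181 [[0.474, 0.025, 0.041], [0.487, 0.028, 0.047], [0.532, 0.06, 0.054]]
0.07 198 [[0.474, 0.025, 0.07], [0.488, 0.028, 0.077], [0.533, 0.062, 0.084]]
0.1 203 [[0.474, 0.025, 0.1], [0.488, 0.028, 0.107], [0.533, 0.058, 0.114]]
0.125 268 [[0.474, 0.025, 0.126], [0.494, 0.033, 0.134], [0.53, 0.059, 0.136]]
top 0.25 [278.4, 236.9, 81.7, 61.5]
0.01 78 [[0.446, -0.148, 0.01], [0.494, -0.137, 0.024], [0.547, -0.08, 0.025]]
```

View pics/t3.png

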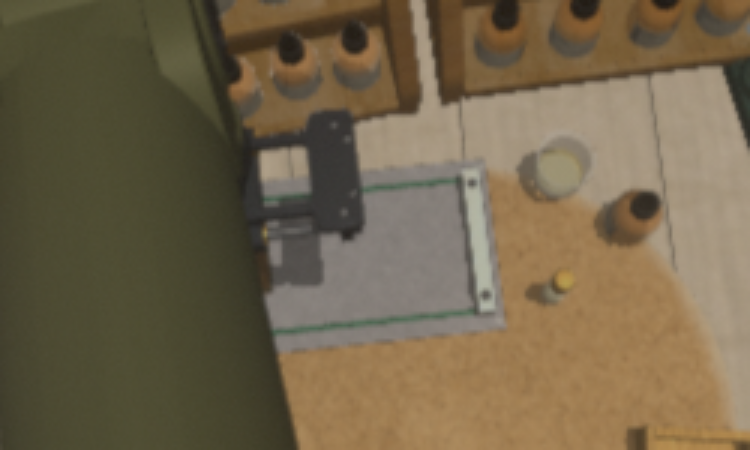

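```bash
python3 - <<'E'
from h import *
a=read_camera("scene");P=cloud(a)
for z in np.arange(.13,.23,.01):
  t=P[(P[...,2]>z)&(P[...,2]<z+.01)&(P[...,0]>.45)&(P[...,0]<.56)&(P[...,1]>-.04)&(P[...,1]<.14)]
  if len(t):print(z.round(2),len(t),np.percentile(t,[2,50,98],axis=0).round(3).tolist())
cv2.imwrite("pics/s4.png",cv2.resize(a['frame'][120:260,180:290],None,fx=4,fy=4,interpolation=cv2.INTER_NEAREST))
w=read_camera("wrist");cv2.imwrite("pics/w4.png",w['frame']);print(w['tool_from_camera'].round(3).tolist())
o=get_obs();print(o['tool_pos'],o['force'])
E
```

```text
0.13 217 [[0.474, 0.025, 0.13], [0.494, 0.038, 0.135], [0.533, 0.064, 0.136]]
0.14 53 [[0.495, 0.033, 0.141], [0.497, 0.035, 0.146], [0.516, 0.052, 0.15]]
0.15 64 [[0.494, 0.032, 0.15], [0.498, 0.036, 0.155], [0.517, 0.052, 0.16]]
0.16 56 [[0.493, 0.031, 0.161], [0.497, 0.035, 0.165], [0.516, 0.05, 0.17]]
0.17 63 [[0.493, 0.029, 0.17], [0.497, 0.032, 0.175], [0.514, 0.054, 0.18]]
0.18 78 [[0.493, 0.028, 0.18], [0.496, 0.033, 0.185], [0.515, 0.055, 0.19]]
0.19 77 [[0.493, 0.025, 0.191], [0.496, 0.03, 0.195], [0.516, 0.058, 0.2]]
0.2 23 [[0.491, 0.013, 0.2], [0.496, 0.021, 0.207], [0.517, 0.049, 0.21]]
0.21 136 [[0.465, 0.007, 0.212], [0.471, 0.052, 0.217], [0.515, 0.127, 0.22]]
0.22 339 [[0.465, -0.028, 0.22], [0.473, 0.047, 0.226], [0.51, 0.124, 0.23]]
[[0.0, -0.274, 0.962, -0.177], [0.0, -0.962, -0.274, 0.074], [1.0, 0.0, -0.0, 0.001], [0.0, 0.0, 0.0, 1.0]]
[0.50583067 0.04142026 0.12529926] [ 0.07791111 -0.51037822  0.19019183]
```

View pics/s4.png

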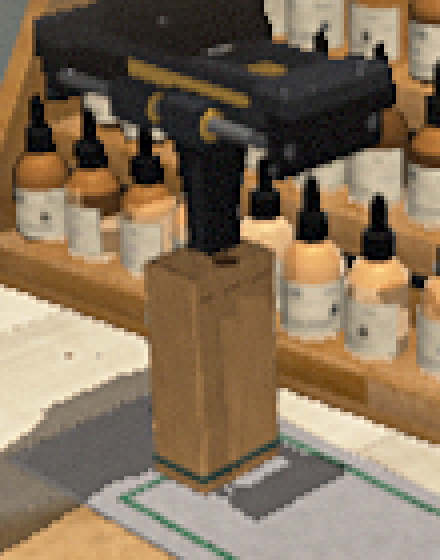

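View pics/w4.png

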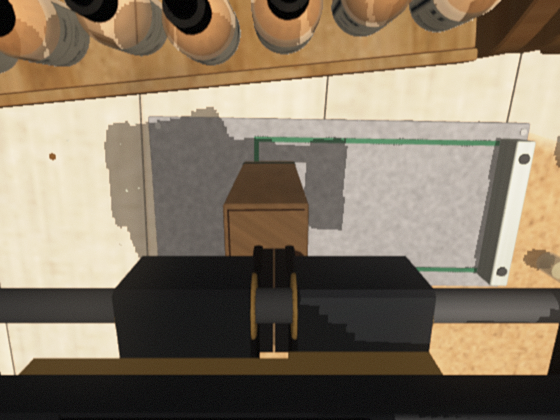

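```bash
cat >> h.py <<'E'
from scipy.spatial.transform import Rotation as Rn
def wcloud():
  o=get_obs();p=read_camera("wrist");T=np.eye(4);T[:3,:3]=Rn.from_euler('xyz',o['tool_rot'],degrees=True).as_matrix();T[:3,3]=o['tool_pos']
  p['cam_to_world']=T@p['tool_from_camera'];return p,cloud(p)
E
python3 - <<'E'
from h import *
p,P=wcloud()
for v,u in [(100,60),(190,400),(230,180),(185,270),(230,255),(230,525),(260,260),(300,275),(340,200)]:print((u,v),P[v,u].round(4))
o=get_obs();print(o['tool_pos'],o['qpos'])
E
```

```text
(60, 100) [0.5737 0.1885 0.0367]
(400, 190) [ 0.5154 -0.0611  0.0046]
(180, 230) [0.4729 0.1173 0.0047]
(270, 185) [0.5342 0.0441 0.0939]
(255, 230) [0.5213 0.0502 0.1346]
(525, 230) [ 4.848e-01 -1.731e-01  2.000e-04]
(260, 260) [0.5159 0.0469 0.1567]
(275, 300) [0.537  0.0419 0.2263]
(200, 340) [0.5311 0.0573 0.2335]
[0.50582192 0.04136607 0.12528571] [ 30.27080547   7.2514664  -40.15345762 108.00655752   5.08868612
  66.52229797 -99.03690335]
```

View pics/s1.png

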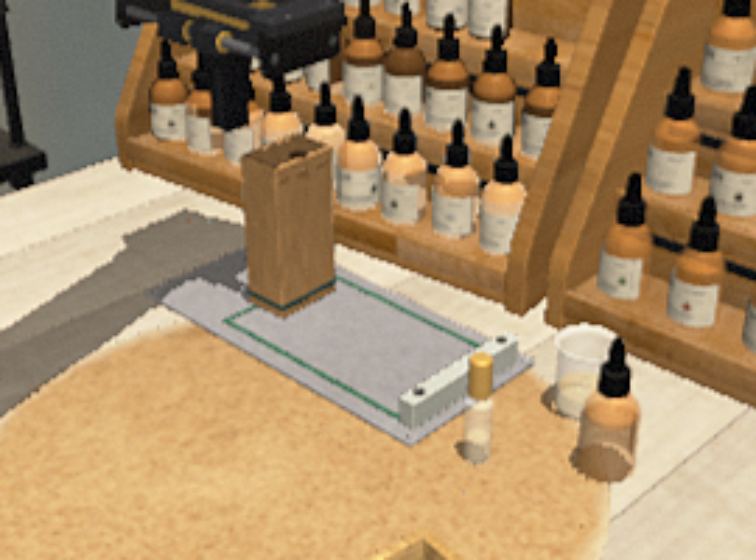

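Call:
servo_tool(
  rows=[0,0,10,0,1,0,25,10,0,1,0,58,8,0,1,0,58,0,0,1,0,58,0,0,1],
)

```text
time_s: 5.07
tool_pos: [0.5051, 0.1014, 0.1251]
tool_rot: [-124.9, 89.9, 148.0]
force: [-0.9, -0.6, 0.7]
grip_width: 0.0005
```

```bash
python3 - <<'E'
from h import *
print(finger_overhang)
o=get_obs();print(o['tool_pos'],o['qpos'],o['force'])
a=read_camera("scene");P=cloud(a)
for z in np.arange(.09,.24,.01):
  t=P[(P[...,2]>z)&(P[...,2]<z+.01)&(P[...,0]>.45)&(P[...,0]<.56)&(P[...,1]>.07)&(P[...,1]<.14)]
  if len(t):print(z.round(2),len(t),np.percentile(t,[0,50,98],axis=0).round(3).tolist())
p,P=wcloud();cv2.imwrite("pics/w5.png",p['frame'])
E
```

```text
0.011
[0.50506211 0.10143023 0.12514672] [  25.67513269    8.7814877   -42.84802067  106.92677781    6.43785161
   66.78259074 -106.49611471] [-0.87695319 -0.57183883  0.66348661]
0.14 53 [[0.493, 0.092, 0.14], [0.498, 0.096, 0.146], [0.516, 0.11, 0.15]]
0.15 56 [[0.492, 0.092, 0.151], [0.498, 0.095, 0.155], [0.515, 0.112, 0.16]]
0.16 52 [[0.492, 0.091, 0.16], [0.496, 0.095, 0.165], [0.513, 0.11, 0.17]]
0.17 63 [[0.491, 0.088, 0.17], [0.496, 0.093, 0.175], [0.515, 0.113, 0.18]]
0.18 71 [[0.492, 0.087, 0.18], [0.495, 0.093, 0.185], [0.514, 0.115, 0.19]]
0.19 75 [[0.491, 0.083, 0.19], [0.496, 0.089, 0.196], [0.515, 0.118, 0.2]]
0.2 21 [[0.491, 0.072, 0.2], [0.494, 0.084, 0.206], [0.504, 0.097, 0.21]]
0.21 57 [[0.464, 0.07, 0.21], [0.468, 0.097, 0.217], [0.51, 0.134, 0.22]]
0.22 117 [[0.465, 0.07, 0.22], [0.468, 0.095, 0.225], [0.504, 0.133, 0.23]]
0.23 162 [[0.465, 0.07, 0.23], [0.478, 0.101, 0.234], [0.525, 0.133, 0.24]]
```

View pics/w5.png

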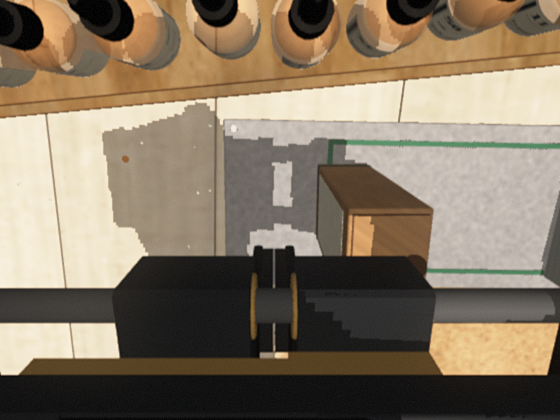

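The camera shows the closed fingertips at about z 0.139 while the reported TCP is 0.125, so the tips sit about 14 mm above the TCP instead of 11 mm below it. They passed over the carton without touching it. I'll go by the measured tips and lower 25 mm.

Call:
servo_tool(
  rows=[0,0,-13,0,1,0,0,-25,0,1,0,0,-25,0,1,0,-8,-25,0,1,0,-15,-25,0,1,0,-20,-25,0,1,0,-24,-25,0,1,0,-28,-25,0,1,0,-32,-25,0,1,0,-36,-25,0,1],
)

```text
time_s: 6.0
tool_pos: [0.506, 0.0628, 0.1005]
tool_rot: [76.9, 90.0, -10.5]
force: [1.1, -0.4, 0.3]
grip_width: 0.0003
```

```bash
python3 - <<'E'
from h import *
o=get_obs();print(o['tool_pos'],o['force'])
a=read_camera("scene"); P=cloud(a);cv2.imwrite("pics/s6.png",cv2.resize(a['frame'][130:330,130:400],None,fx=2.8,fy=2.8))
for z in np.arange(.01,.14,.03):
  t=P[(P[...,2]>z)&(P[...,2]<z+.01)&(P[...,0]>.46)&(P[...,0]<.5)&(P[...,1]>-.05)&(P[...,1]<.07)]
  if len(t):print(z.round(2),len(t),np.percentile(t,[0,50,98],axis=0).round(3).tolist())
E
```

```text
[0.50596032 0.06275693 0.10051968] [ 1.11391668 -0.44213203  0.28787897]
0.01 76 [[0.473, 0.021, 0.01], [0.476, 0.03, 0.015], [0.499, 0.06, 0.02]]
0.04 81 [[0.472, 0.02, 0.04], [0.476, 0.03, 0.045], [0.498, 0.059, 0.05]]
0.07 79 [[0.472, 0.017, 0.07], [0.476, 0.028, 0.075], [0.499, 0.057, 0.08]]
0.1 88 [[0.473, 0.014, 0.1], [0.476, 0.023, 0.105], [0.497, 0.054, 0.11]]
0.13 172 [[0.474, 0.01, 0.13], [0.487, 0.033, 0.136], [0.498, 0.069, 0.139]]
```

View pics/s6.png

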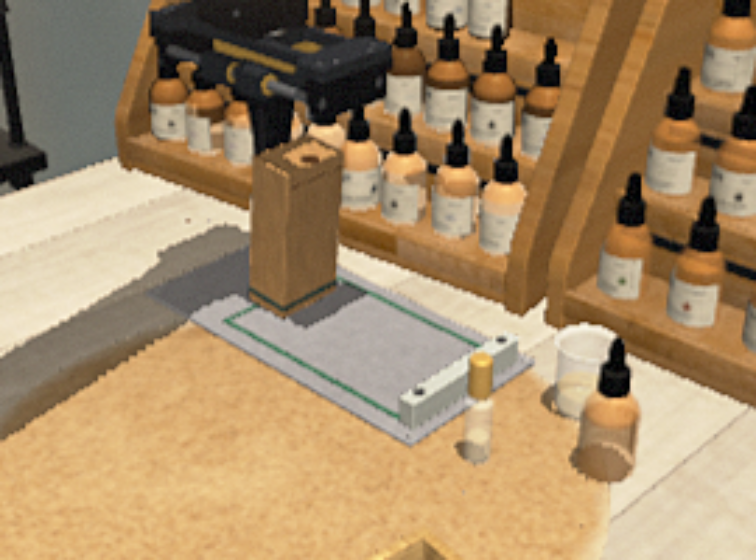

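Now it's leaning (about 0.1 rad) and pivoting at its foot.

Call:
servo_tool(
  rows=[0,-4,0,0,1,0,-8,0,0,1,0,-12,0,0,1,0,-16,0,0,1,0,-20,0,0,1,0,-24,0,0,1,0,-27,0,0,1,0,-27,0,0,1,0,-27,0,0,1,0,-27,0,0,1],
)

```text
time_s: 6.88
tool_pos: [0.5058, 0.0363, 0.1003]
tool_rot: [160.9, 90.0, 73.5]
force: [0.3, -0.8, -0.5]
grip_width: 0.0005
```

```bash
python3 - <<'E'
from h import *
o=get_obs();print(o['tool_pos'],o['force'])
a=read_camera("scene"); P=cloud(a);cv2.imwrite("pics/s7.png",cv2.resize(a['frame'][130:330,130:400],None,fx=2.8,fy=2.8))
E
```

```text
[0.5058301  0.03631379 0.10030968] [ 0.26368413 -0.80391711 -0.54138976]
```

View pics/s7.png

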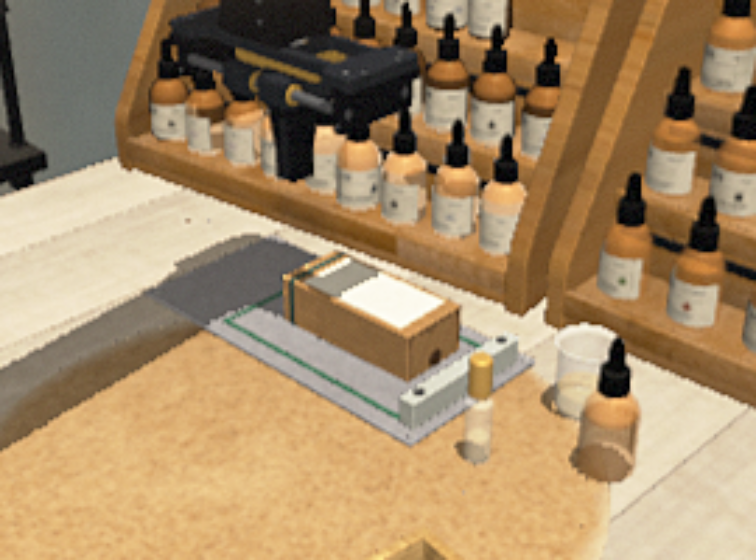

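Call:
servo_tool(
  rows=[0,20,0,0,1,0,45,0,0,1,0,45,0,0,1],
)

```text
time_s: 7.18
tool_pos: [0.5055, 0.0869, 0.1007]
tool_rot: [164.2, 89.8, 77.2]
force: [-0.6, 1.4, -0.1]
grip_width: 0.0004
```

```bash
cat >> h.py <<'E'
def meas():
  a=read_camera("scene");P=cloud(a)
  m=(P[...,2]>.038)&(P[...,2]<.052)&(P[...,0]>.43)&(P[...,0]<.57)&(P[...,1]>-.14)&(P[...,1]<.06)
  m=cv2.morphologyEx(m.astype(np.uint8),cv2.MORPH_OPEN,np.ones((3,3)))>0
  print('top face',m.sum(),rect(P[m]),np.median(P[m][:,2]))
  s=(P[...,2]>.0225)&(P[...,2]<.032)&(P[...,1]<-.12)&(P[...,1]>-.16)&(P[...,0]>.43)&(P[...,0]<.57);print('bar',s.sum(),rect(P[s]))
  for n in ["dropper_bottle","beaker","atomiser"]:
    r=cut_out(n,a); 
    if r: print(n,r[0]['extent'],np.nanmedian(P[r[0]['pixels']],axis=0).round(3))
  return a,P
E
python3 - <<'E'
from h import *
a,P=meas()
cv2.imwrite("pics/s8.png",cv2.resize(a['frame'][130:330,130:400],None,fx=2.8,fy=2.8))
p,P=wcloud();cv2.imwrite("pics/w8.png",p['frame'])
m=(P[...,2]>.038)&(P[...,2]<.05)&(P[...,0]>.43)&(P[...,0]<.56)&(P[...,1]>-.14)&(P[...,1]<.06);print('wrist',m.sum(),rect(P[m]))
print(get_obs()['tool_pos'])
E
```

```text
top face 1024 (((508.6485595703125, -43.451873779296875), (62.21659851074219, 130.65394592285156), 3.13066029548645), [[474.0, 20.100000381469727], [481.20001220703125, -110.4000015258789], [543.2999877929688, -107.0], [536.0999755859375, 23.5]]) 0.04510450539058372
bar 248 (((502.9027099609375, -140.3188934326172), (115.83550262451172, 16.359806060791016), 1.8551009893417358), [[444.79998779296875, -134.0], [445.29998779296875, -150.39999389648438], [561.0999755859375, -146.60000610351562], [560.5, -130.3000030517578]])
dropper_bottle [348.3, 276.7, 27.2, 53.2] [ 0.5   -0.269  0.046]
beaker [339.9, 262.5, 17.7, 36.0] [ 0.54  -0.208  0.04 ]
atomiser [301.5, 277.5, 9.7, 37.6] [ 0.453 -0.2    0.043]
wrist 16870 (((508.997802734375, -44.962440490722656), (60.71659469604492, 130.75611877441406), 2.9214067459106445), [[475.29998779296875, 18.799999237060547], [482.0, -111.80000305175781], [542.5999755859375, -108.69999694824219], [536.0, 21.899999618530273]])
[0.50586087 0.08009749 0.10015999]
```

View pics/w8.png

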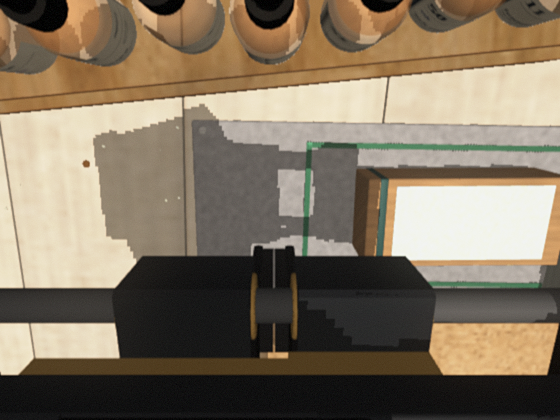

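Call:
servo_tool(
  rows=[2,0,-20,-0.5,1,5,0,-40,-1,1,5,0,-60,-1,1,5,0,-70,-1,1,5,0,-78,-1,1,5,0,-83,-1,1,5,0,-87,-1,1,5,0,-87,-1,1],
)

```text
time_s: 8.1
tool_pos: [0.5108, 0.081, 0.0132]
tool_rot: [-59.0, 90.0, -147.3]
force: [0.0, 0.4, -0.4]
grip_width: 0.0003
```

```bash
python3 - <<'E'
from h import *
o=get_obs();print(o['tool_pos'],o['force'])
a=read_camera("scene"); P=cloud(a);cv2.imwrite("pics/s9.png",cv2.resize(a['frame'][130:330,130:400],None,fx=2.8,fy=2.8))
for z in np.arange(.006,.12,.01):
  t=P[(P[...,2]>z)&(P[...,2]<z+.01)&(P[...,0]>.45)&(P[...,0]<.56)&(P[...,1]>.04)&(P[...,1]<.14)]
  if len(t):print(z.round(3),len(t),np.percentile(t,[0,50,98],axis=0).round(3).tolist())
E
```

```text
[0.51084121 0.08095156 0.01316499] [ 0.01360807  0.44876947 -0.42609984]
0.006 150 [[0.451, 0.04, 0.006], [0.486, 0.089, 0.006], [0.557, 0.137, 0.008]]
0.026 34 [[0.499, 0.072, 0.028], [0.502, 0.075, 0.033], [0.522, 0.091, 0.036]]
0.036 52 [[0.499, 0.072, 0.036], [0.504, 0.075, 0.041], [0.523, 0.09, 0.046]]
0.046 50 [[0.498, 0.071, 0.046], [0.502, 0.074, 0.052], [0.521, 0.092, 0.056]]
0.056 47 [[0.498, 0.069, 0.056], [0.502, 0.073, 0.061], [0.52, 0.093, 0.066]]
0.066 55 [[0.497, 0.066, 0.066], [0.501, 0.072, 0.071], [0.519, 0.095, 0.076]]
0.076 50 [[0.498, 0.065, 0.076], [0.501, 0.07, 0.079], [0.518, 0.097, 0.085]]
0.086 11 [[0.499, 0.053, 0.086], [0.501, 0.065, 0.088], [0.519, 0.074, 0.095]]
0.096 44 [[0.472, 0.048, 0.097], [0.475, 0.059, 0.104], [0.519, 0.111, 0.106]]
0.106 133 [[0.471, 0.04, 0.106], [0.475, 0.071, 0.112], [0.506, 0.137, 0.116]]
0.116 221 [[0.471, 0.041, 0.116], [0.481, 0.071, 0.122], [0.532, 0.114, 0.126]]
```

View pics/s9.png

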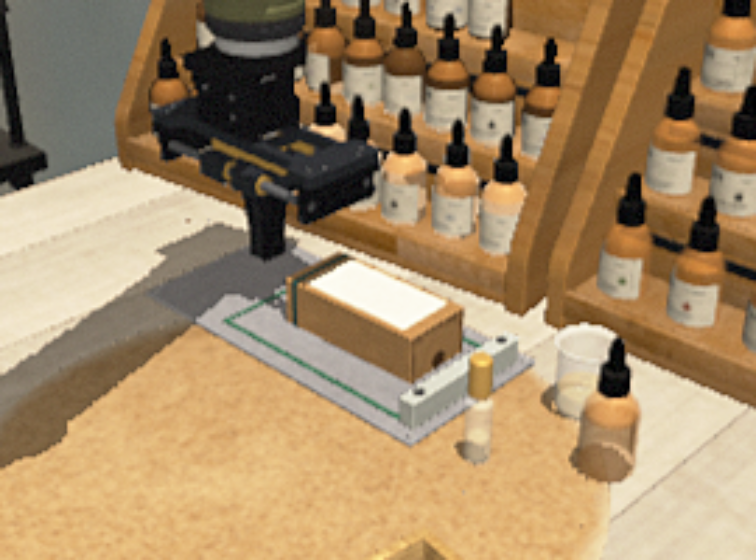

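Call:
servo_tool(
  rows=[0,-12,-5,0,1,0,-24,-5,0,1,0,-34,-5,0,1,0,-42,-5,0,1,1,-46,-5,0,1,1,-50,-5,0,1,1,-54,-5,0,1,1,-58,-5,0,1,1,-61,-5,0,1,1,-64,-5,0,1],
)

```text
time_s: 8.98
tool_pos: [0.512, 0.0174, 0.0084]
tool_rot: [133.0, 90.0, 44.7]
force: [-0.3, 0.7, 2.2]
grip_width: 0.0006
```

```bash
python3 - <<'E'
from h import *
o=get_obs();print(o['tool_pos'],o['force'])
a,P=meas()
cv2.imwrite("pics/s10.png",cv2.resize(a['frame'][130:330,130:400],None,fx=2.8,fy=2.8))
E
```

```text
[0.51199893 0.01738561 0.0084484 ] [-0.27071277  0.65137835  2.16994464]
top face 1110 (((507.8248291015625, -47.926414489746094), (63.472530364990234, 148.4164276123047), 2.0316896438598633), [[473.5, 25.100000381469727], [478.70001220703125, -123.19999694824219], [542.2000122070312, -121.0], [536.9000244140625, 27.399999618530273]]) 0.045129746670441506
bar 280 (((502.47247314453125, -134.0261993408203), (116.44166564941406, 28.277002334594727), 0.6148906946182251), [[444.1000061035156, -120.5], [444.3999938964844, -148.8000030517578], [560.7999877929688, -147.5], [560.5, -119.30000305175781]])
dropper_bottle [254.1, 253.2, 135.3, 79.9] [ 0.465 -0.015  0.005]
beaker [339.2, 262.4, 18.8, 30.8] [ 0.54  -0.208  0.04 ]
atomiser [302.0, 276.1, 8.7, 36.4] [ 0.453 -0.2    0.045]
```

View pics/s10.png

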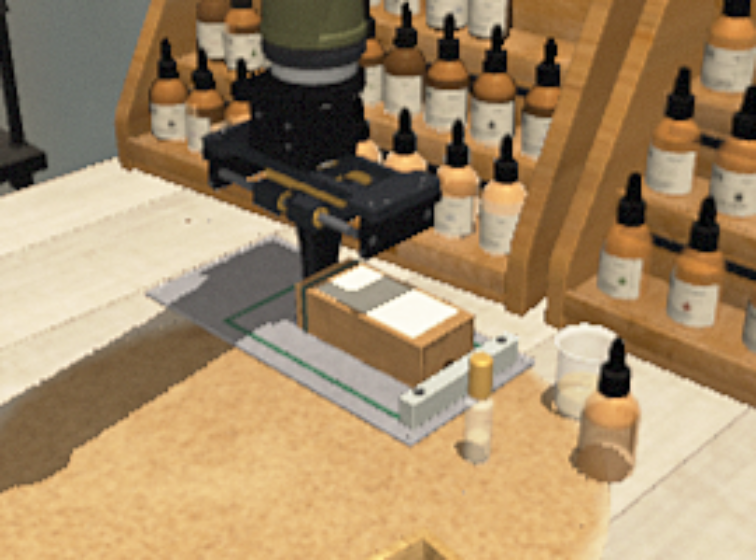

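Call:
servo_tool(
  rows=[0,-3,0,0,1,0,-5,0,0,1,0,-7,0,0,1,0,-8,0,0,1,0,-9,0,0,1],
)

```text
time_s: 9.6
tool_pos: [0.5118, 0.0079, 0.0082]
tool_rot: [-64.7, 90.0, -153.1]
force: [-0.6, -1.1, -0.4]
grip_width: 0.0006
```

```bash
python3 - <<'E'
from h import *
o=get_obs();print(o['tool_pos'],o['force'])
p,P=wcloud();cv2.imwrite("pics/w11.png",p['frame'])
m=(P[...,2]>.038)&(P[...,2]<.05)&(P[...,0]>.43)&(P[...,0]<.56)&(P[...,1]>-.16)&(P[...,1]<.02);print('wrist',m.sum(),rect(P[m]))
s=(P[...,2]>.023)&(P[...,2]<.03)&(P[...,1]<-.12)&(P[...,1]>-.16)&(P[...,0]>.43)&(P[...,0]<.57);print('bar',s.sum(),rect(P[s]))
E
```

```text
[0.51177007 0.00787363 0.0082237 ] [-0.59786284 -1.09365049 -0.41099384]
wrist 16548 (((506.546630859375, -49.823974609375), (61.442264556884766, 130.34706115722656), 1.3286689519882202), [[474.29998779296875, 14.600000381469727], [477.29998779296875, -115.69999694824219], [538.7999877929688, -114.30000305175781], [535.7000122070312, 16.0]])
bar 0 (((0.0, 0.0), (0.0, 0.0), 0.0), [[0.0, 0.0], [0.0, 0.0], [0.0, 0.0], [0.0, 0.0]])
```

View pics/w11.png

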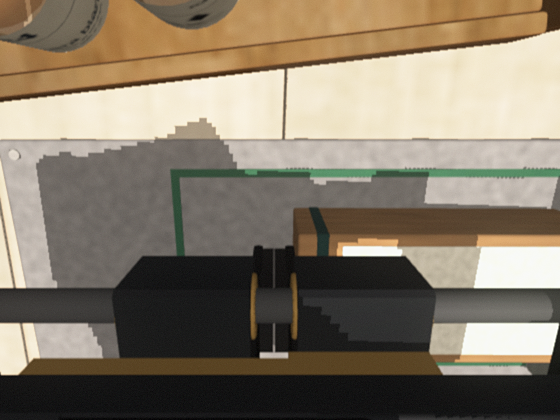

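```bash
python3 - <<'E'
from h import *
a,P=meas()
m=(P[...,2]>.040)&(P[...,2]<.048)&(P[...,0]>.43)&(P[...,0]<.49)&(P[...,1]>-.16)&(P[...,1]<.06);print(rect(P[m]))
cv2.imwrite("pics/s12.png",cv2.resize(a['frame'][200:310,220:330],None,fx=5,fy=5))
E
```

```text
top face 1119 (((507.34808349609375, -57.46118927001953), (64.04983520507812, 148.93536376953125), 1.99563467502594), [[472.70001220703125, 15.800000190734863], [477.8999938964844, -133.0], [541.9000244140625, -130.8000030517578], [536.7999877929688, 18.100000381469727]]) 0.045085110404696926
bar 333 (((503.5179138183594, -134.06654357910156), (119.31980895996094, 28.345977783203125), 0.8157092928886414), [[443.70001220703125, -120.69999694824219], [444.1000061035156, -149.10000610351562], [563.4000244140625, -147.39999389648438], [563.0, -119.0]])
dropper_bottle [347.4, 274.8, 25.9, 53.8] [ 0.501 -0.269  0.045]
beaker [339.7, 262.7, 23.8, 33.2] [ 0.54  -0.208  0.041]
atomiser [300.7, 277.0, 9.2, 36.7] [ 0.453 -0.2    0.045]
(((483.28924560546875, -66.96351623535156), (15.299537658691406, 131.61785888671875), 1.9956347942352295), [[473.3999938964844, -1.5], [477.8999938964844, -133.0], [493.20001220703125, -132.5], [488.6000061035156, -0.8999999761581421]])
```

View pics/s12.png

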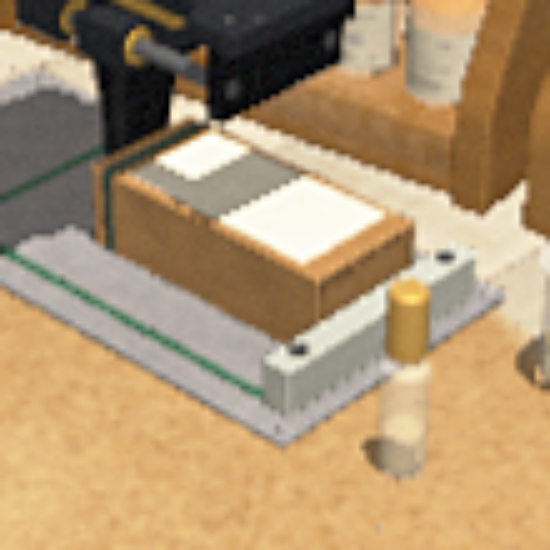

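Call:
servo_tool(
  rows=[0,-1,0,0,1,0,-2,0,0,1,0,-2,0,0,1],
)

```text
time_s: 10.1
tool_pos: [0.5118, 0.006, 0.0083]
tool_rot: [-68.2, 90.0, -156.6]
force: [0.6, 0.5, -0.2]
grip_width: 0.0003
```

Call:
servo_tool(
  rows=[0,-1,0,0,1,0,-1,0,0,1],
)

```text
time_s: 10.27
tool_pos: [0.5118, 0.0055, 0.0083]
tool_rot: [-165.3, 90.0, 106.4]
force: [0.2, 1.3, 0.6]
grip_width: 0.0003
```

Call:
servo_tool(
  rows=[0,-1,0,0,1,0,-1,0,0,1],
)

```text
time_s: 10.43
tool_pos: [0.5116, 0.0053, 0.0083]
tool_rot: [-168.5, 89.9, 103.1]
force: [-0.6, 3.5, 0.2]
grip_width: 0.0006
```

Call:
servo_tool(
  rows=[0,-1,0,0,1,0,-1,0,0,1,0,-1,0,0,1],
)

```text
time_s: 10.68
tool_pos: [0.5116, 0.0052, 0.0083]
tool_rot: [-171.7, 89.9, 100.0]
force: [-1.4, 6.1, 1.2]
grip_width: 0.0004
```

```bash
python3 - <<'E'
from h import *
o=get_obs();print(o['tool_pos'],o['force'])
a,P=meas()
m=(P[...,2]>.040)&(P[...,2]<.048)&(P[...,0]>.43)&(P[...,0]<.49)&(P[...,1]>-.16)&(P[...,1]<.06);print(rect(P[m]))
E
```

```text
[0.5115598  0.00523806 0.00829341] [-1.39122321  6.14101782  1.18407442]
top face 1135 (((506.86590576171875, -58.51676940917969), (62.3335075378418, 149.95010375976562), 1.547734260559082), [[473.70001220703125, 15.600000381469727], [477.70001220703125, -134.3000030517578], [540.0, -132.60000610351562], [536.0, 17.299999237060547]]) 0.045148950041491887
bar 315 (((502.7354736328125, -134.0435791015625), (117.01314544677734, 29.000518798828125), 2.066199541091919), [[443.70001220703125, -121.69999694824219], [444.79998779296875, -150.60000610351562], [561.7000122070312, -146.39999389648438], [560.7000122070312, -117.4000015258789]])
dropper_bottle [349.2, 275.9, 23.1, 54.7] [ 0.501 -0.269  0.046]
beaker [338.4, 262.1, 17.0, 36.0] [ 0.54  -0.208  0.04 ]
atomiser [302.5, 276.4, 10.0, 37.9] [ 0.454 -0.199  0.04 ]
(((482.9633483886719, -68.92655944824219), (14.675249099731445, 130.2267303466797), 1.089699387550354), [[474.3999938964844, -4.0], [476.8999938964844, -134.1999969482422], [491.5, -133.89999389648438], [489.1000061035156, -3.700000047683716]])
```

The carton is against the bar: the force rises while the tool has stopped advancing. I'll back off and look.

Call:
servo_tool(
  rows=[0,5,0,0,1,0,20,0,0,1,0,45,0,0,1,0,60,20,0,1,0,75,50,0,1,0,90,80,0,1,0,90,115,0,1,0,90,140,0,1,0,90,140,0,1,0,90,140,0,1],
)

```text
time_s: 11.72
tool_pos: [0.5132, 0.0923, 0.1499]
tool_rot: [63.8, 89.8, -24.6]
force: [-0.7, 0.1, -0.7]
grip_width: 0.0003
```

```bash
python3 - <<'E'
from h import *
o=get_obs();print(o['time_s'],o['tool_pos'],o['force'])
a,P=meas()
cv2.imwrite("pics/s13.png",cv2.resize(a['frame'][200:310,220:350],None,fx=5,fy=5))
p,P=wcloud();cv2.imwrite("pics/w13.png",p['frame'])
m=(P[...,2]>.038)&(P[...,2]<.05)&(P[...,0]>.43)&(P[...,0]<.56)&(P[...,1]>-.16)&(P[...,1]<.06);print('wrist',m.sum(),rect(P[m]))
s=(P[...,2]>.022)&(P[...,2]<.03)&(P[...,1]<-.13)&(P[...,1]>-.16)&(P[...,0]>.43)&(P[...,0]<.57);print('bar',s.sum(),rect(P[s]))
E
```

```text
11.7167 [0.51324818 0.09229234 0.14986084] [-0.74237316  0.06688258 -0.67871748]
top face 1095 (((506.3212890625, -67.97079467773438), (62.927696228027344, 131.8941192626953), 1.1251423358917236), [[473.6000061035156, -2.700000047683716], [476.20001220703125, -134.5], [539.0999755859375, -133.3000030517578], [536.5, -1.399999976158142]]) 0.045117548136732855
bar 318 (((502.9225769042969, -134.80299377441406), (116.6620864868164, 28.348209381103516), 0.35453230142593384), [[444.5, -121.0], [444.70001220703125, -149.3000030517578], [561.2999877929688, -148.60000610351562], [561.2000122070312, -120.30000305175781]])
dropper_bottle [347.9, 275.6, 25.2, 52.1] [ 0.5   -0.269  0.046]
beaker [338.7, 264.6, 17.8, 34.2] [ 0.54  -0.208  0.04 ]
atomiser [299.5, 276.8, 11.3, 33.7] [ 0.453 -0.2    0.042]
wrist 12293 (((507.11944580078125, -69.47114562988281), (60.88978576660156, 130.9325408935547), 1.959027886390686), [[474.5, -5.099999904632568], [478.8999938964844, -135.89999389648438], [539.7999877929688, -133.89999389648438], [535.2999877929688, -3.0]])
bar 642 (((502.3724365234375, -140.25865173339844), (115.0714340209961, 16.19623374938965), 3.370788097381592), [[444.5, -135.60000610351562], [445.3999938964844, -151.6999969482422], [560.2999877929688, -145.0], [559.2999877929688, -128.8000030517578]])
```

View pics/s13.png

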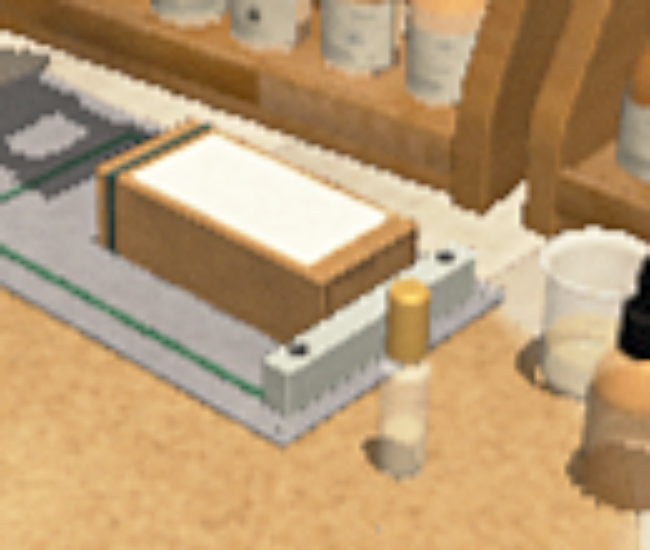

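View pics/w13.png

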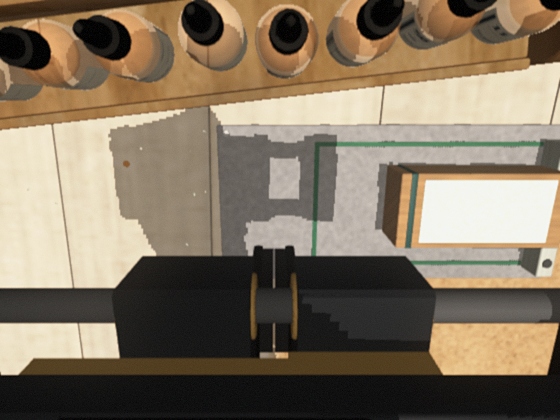

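The carton lies flush, white panel up and inside the outline. The robot is clear and the bystanders haven't moved.

```bash
python3 -c "
from cell import *
print(sign_off())"
```

```text
the job is handed in; nothing more can be done
None
```

The carton is lying white panel up inside the outline, with its top end flush against the stop bar. I handed the job in about 12 s into the 43 s allowed; the hand-in gives no verdict.

**What I did**
- **Tipping:** I pushed near the top of the white panel with closed fingers. The carton fell and came to rest about 23 mm short of the bar, at roughly +6 to +10 mm from the board's centre line.
- **Sliding:** I pushed on its bottom end until the tool stopped advancing at about 6 N. Then I backed the arm off and clear.

**Last checks**
- **Position:** the top end measured y ≈ -0.134 m, against about -0.133 to -0.134 m for the bar face. The centre is about 5 mm off the board's centre line.
- **Squareness:** the carton's heading measured 1.1° (scene camera) and 2.0° (wrist camera), against about 1.7° for the board. They differ slightly, but both are well within the 0.06 rad allowed.
- **Bystanders:** the camera medians for all three are within about 1 mm of their starting values.
- **Arm:** the wrist reads below about 1 N, so the robot touches nothing.

**What disagreed**
- **Fingertip position:** the closed fingertips showed about 14 mm behind the reported TCP, where `finger_overhang` says 11 mm ahead. My first tipping pass therefore went just above the carton without moving it. I used the measured tips from then on.
- **Unreliable readings:** some measurements taken with the fingers in view were wrong, because the fingers or the picture edge got into the mask. One dropper bottle detection was also false. I did not use any of these.

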